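Tool tray close-out

TASK

The job at the bench is done and every tool has to be accounted for: put the torque driver, the yellow screwdriver, the red screwdriver and the side cutters back into the foam tool tray, each lying flat and fully down in the cut-out of its own shape. The blue screwdriver has no cut-out in this tray: leave it where it lies.

Things in the scene. Friction and masses are not known exactly. Their poses are not given: they have to be found in the camera images.
- torque_driver: Torque screwdriver, pale grey barrel, black collar; 162 mm long, 38 wide at the collar (y -7 to 5), barrel 33 wide (y -17 to 75), 33 high, about 0.2 kg. Lies on the bench. Origin: mid-length, on the underside; y runs along it from blade (-81) to butt (+81), z up. Take it across the barrel (along x) at about y = 35 mm.
- yellow_driver: The longest screwdriver, yellow handle; 185 mm long, 27 wide, 24 high, about 0.06 kg. Origin: mid-length, on the underside; y runs along it from blade tip (-92) to butt (+92), z up. Handle, 24 thick, from y = 8 to 92. Take it across the handle (along x) at about y = 35 mm.
- red_driver: Middle-sized screwdriver, red handle; 145 mm long, 21 wide, 19 high, about 0.06 kg. Origin: mid-length, on the underside; y runs along it from blade tip (-72) to butt (+72), z up. Handle, 18 thick, from y = 2 to 72. Take it across the handle (along x) at about y = 35 mm.
- side_cutters: Side cutters with two red grips, rigid (jaws do not move); 111 mm long, 48 wide, 12 high, about 0.085 kg. Origin: mid-length, on the underside; y runs from jaw tips (-56) to grip ends (+56), z up. Over both grips 47 to 48 mm wide, nearly parallel, from y = 15 to 40. Take them across both grips (along x) at about y = 28 mm.
- torque_cutout: Charcoal foam insert, 76 (x) x 214 (y) mm, dull green cut-out floor. Torque driver's cut-out: broad, 176 mm long, 50 wide from y = -22 to 88, 20 mm blade slot to -88. Origin: centre of underside; floor 6 mm, upper face 16 mm above it; +y is the handle end. Finger channel, floor-deep, right across from y = 10 to 60. Tool is home with its origin 6 mm above this one, axes parallel; 6 mm play all round.
- yellow_cutout: Charcoal foam insert, 76 (x) x 214 (y) mm, dull green cut-out floor. Yellow screwdriver's cut-out: the longest, 198 mm, 40 wide from y = 0 to 99, 20 mm blade slot to -99. Origin: centre of underside; floor 6 mm, upper face 16 mm above it; +y is the handle end. Finger channel, floor-deep, right across from y = 10 to 60. Tool is home with its origin 6 mm above this one, axes parallel; 6 mm play all round.
- red_cutout: Charcoal foam insert, 76 (x) x 214 (y) mm, dull green cut-out floor. Red screwdriver's cut-out: the slimmest, 158 mm, 34 wide from y = -6 to 79, 18 mm blade slot to -79. Origin: centre of underside; floor 6 mm, upper face 16 mm above it; +y is the handle end. Finger channel, floor-deep, right across from y = 10 to 60. Tool is home with its origin 6 mm above this one, axes parallel; 6 mm play all round.
- cutters_cutout: Charcoal foam insert, 76 (x) x 214 (y) mm, dull green cut-out floor. Side cutters' cut-out: the shortest, 126 mm, 60 wide from y = -8 to 63, tapering to 28 at y = -63. Origin: centre of underside; floor 6 mm, upper face 16 mm above it; +y is the handle end. Finger channel, floor-deep, right across from y = 10 to 60. Tool is home with its origin 6 mm above this one, axes parallel; 6 mm play all round.
- tray: Grey sheet-metal tray, fixed, 314 (x) x 224 (y) mm, rim 23 mm high, an 18 mm grip lip at each end. Origin: centre of underside. The four inserts lie on its 3 mm floor side by side, 76 mm apart along its x, in an order that changes, axes parallel to its own; their handle ends (+y) face the robot.
- blue_driver: Bystander to be left alone: the smallest screwdriver, blue handle, 120 mm long, 17 wide, 15 high, loose near the bench's front edge. Origin: mid-length, on the underside; y towards the butt.

How it is judged:
By the outcome, as a careful person would: the job done as asked, in the order asked, and still so for the second after the job is handed in, with the robot touching nothing.
It also fails if it takes over 96 s, if anything falls off the work surface, if the arm or the gripper's body presses on something with over 40 N, if the wrist force passes 120 N, or if a joint passes its speed limit or range.

ROBOT

A 6-joint arm with a two-finger parallel gripper is mounted at the origin on a cart in front of the work surface, level with it; the furniture and walls round the work are solid. World frame = base frame: x ahead of the robot, y to its left, z up, the work surface at z = 0. Lengths are in m, angles in rad, forces in N, time in s.
With the tool pointing down it reaches from about 0.25 to 0.775 m from the base axis. Payload 4 kg.
Tool frame: the origin (TCP) lies at the very end of the fingers, on their centre line; the grasp point (between the pads) lies 19 mm behind it (robot.pinch_z is the distance from the TCP to the grasp point, in m); z points along the fingers, y is the line along which they close (so a half turn about z gives the same grasp; the last joint's range is limited). The gripper opens to 94 mm and grips with 3 to 60 N. Pads are 16 mm wide; open, the fingers measure 119 mm over their backs; the gripper's body (75 mm by 177 mm) begins 78 mm behind the grasp point.
Start: joints at [1.077, 0.087, 1.371, -0, 1.684, -0.103], TCP at [0.21, 0.509, 0.206] pointing down, gripper open.
Joint ranges: [-3.1, 3.1], [-0.76, 2.03], [0.27, 2.55], [-1.08, 4.22], [0.17, 2.65], [-2.57, 2.57]. Speed limits (rad/s): [2.79, 2.79, 3.14, 3.14, 3.14, 3.14].

INTERFACE

Orientations are given as [roll, pitch, yaw] about the fixed x, y, z axes, in that order (R = Rz(yaw) Ry(pitch) Rx(roll)).
In Python, from bench import robot gives the robot as it stands.
- The arm moves only by the tool arm_command, never from a script. Its argument "targets" is one flat list of numbers, 7 for each row, row after row: the turn, a rotation vector about the tool's x, y, z in degrees, then the shift along the tool's x, y, z in mm, then the closure, from -1 (fully open) to 1 (shut). In form: [ax, ay, az, x, y, z, hand, ax, ay, az, x, y, z, hand, ...]. A call has 1 to 20 rows; each row is the pose to reach, as a shift and turn from the pose commanded when the call began, along the tool's axes at that moment; what a row does not reach only later rows make up. A row lasts 1/10 s, in which the tool goes at most 50 mm and 8.59 degrees, less where a joint would pass 70% of its speed; a pose out of reach is approached as far as the arm can. A call with a gripper value outside its range is refused whole. The fingers move at their own pace and stop on an object; the grip force is fixed at half the most. Time passes only in rows, so rows that repeat a pose let the fingers close. It gives the time, the measured TCP pose, the force, the opening and the grip force at its end, in the units of the state.
- robot.get_obs(): the state, without advancing time (a new reading comes with each control period).
- robot.snapshot(name): name is "scene" or "top" or "wrist"; returns a dict with "color" (480x640x3 uint8, red, green, blue), "range_z" (480x640 float32, m along the optical axis (not along the pixel's ray), 0 where there is no reading), "fx", "fy", "cx", "cy" (pixels), "dist_coeffs" ([k1, k2, p1, p2, k3] as OpenCV has them; the pictures are not rectified), "T" (4x4, takes a point from camera to world coordinates); the wrist camera has in their place "T_tool_cam" (4x4, takes a point from camera to tool coordinates, whose origin is the TCP and whose axes are the flange's). Camera axes: x right, y down, z forward; pixel columns grow to the right and rows downward; lengths in m; the calibration is good to about 2 mm. A picture is of the moment at which its call begins: read the wrist's pose just before it.
- robot.close_job(): hands the job in; it is judged then, once.
The state is a dict: "time": time; "joint_positions": joint angles; "qvel": joint speeds; "joint_torque": joint torques, N m; "tool_pos": TCP position; "ee_rot": TCP orientation; "wrist_force": force on the tool from outside, world axes, zero at the start; "wrist_torque": the same for the moment, N m; "width": finger opening in m; "finger_force": force on a finger pad.
Only numpy, scipy, OpenCV 4.12 (cv2) and the standard library are available. Lean on these libraries where they do the work, as an engineer would, in place of code of your own. Each camera call takes 0.05 s, during which the arm holds its last target. There are 200 camera calls.

## Working session

There is one attempt and no reset: what is moved stays moved. The work goes in short steps, Python scripts to look and compute and a tool call to move; the robot and the scene stay as the last step left them, time stands still between calls to the robot, and variables do not carry over. Pictures are saved under pics/ and viewed, at most 14 in all, crops included, and the job is handed in when it is done.

Besides the shell and the picture viewer there is one more tool, called after ">>>" by a JSON object that holds its "method" and its "body". arm_command: Moves the arm, as the interface text tells. Its arguments: {"type":"object","properties":{"targets":{"type":"array"}},"required":["targets"]}

```bash
mkdir -p pics; ls; python3 - <<'E'
from bench import robot
import cv2,numpy as np
o=robot.get_obs();print(o['time'],o['tool_pos'],o['ee_rot'],o['width'])
for n in('top','scene'):
    s=robot.snapshot(n);cv2.imwrite(f'pics/{n}0.png',s['color'][:,:,::-1])
    np.savez(f'{n}0.npz',**{k:v for k,v in s.items()})
    print(n,s['fx'],s['cx'],s['cy'],s['dist_coeffs'],np.round(s['T'],3).tolist())
E
```

```text
pics
0.0 [0.20925321 0.50805526 0.20431455] [-3.13943808e+00 -2.41456102e-04  2.75078664e+00] 0.0941892292931129
top 502.6328486562693 315.3381061911852 245.58262913004614 [-0.14474582  0.          0.          0.          0.        ] [[0.004, -0.99, 0.144, 0.394], [-1.0, -0.001, 0.018, 0.105], [-0.017, -0.144, -0.989, 1.047], [0.0, 0.0, 0.0, 1.0]]
scene 508.4300276906211 330.665487325071 237.02159983932063 [0.05063385 0.         0.         0.         0.        ] [[0.649, -0.438, 0.622, -0.203], [-0.761, -0.39, 0.519, -0.517], [0.015, -0.81, -0.586, 0.753], [0.0, 0.0, 0.0, 1.0]]
```

View pics/top0.png

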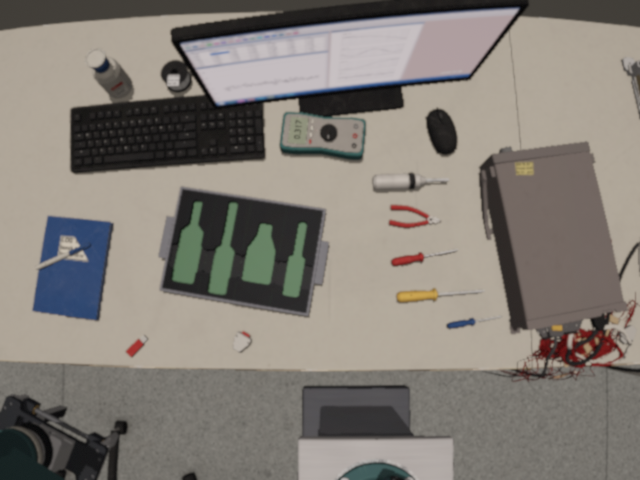

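View pics/scene0.png

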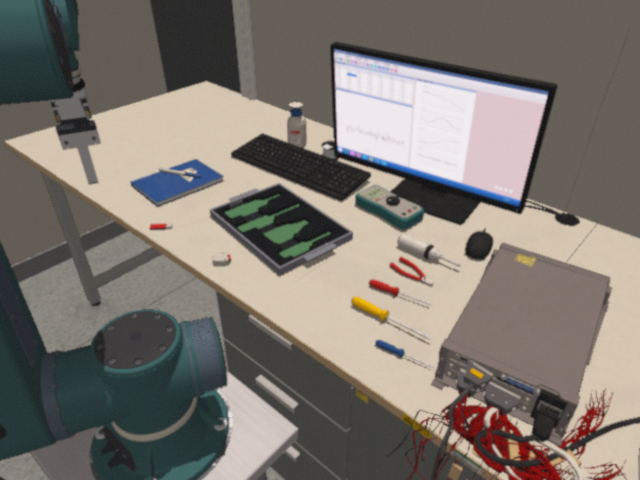

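```bash
cat > h.py <<'E'
import numpy as np,cv2
from scipy.spatial.transform import Rotation as R
def ray(s,px,z,T=None):
    T=s['T'] if T is None else T
    K=np.array([[s['fx'],0,s['cx']],[0,s['fy'],s['cy']],[0,0,1]],float)
    n=cv2.undistortPoints(np.array(px,np.float64).reshape(-1,1,2),K,np.array(s['dist_coeffs'],float)).reshape(-1,2)
    d=np.c_[n,np.ones(len(n))]@T[:3,:3].T; o=T[:3,3]
    return (o+d*((z-o[2])/d[:,2])[:,None])[:,:2]
def cloud(s,T=None):
    T=s['T'] if T is None else T
    v,u=np.mgrid[:480,:640];K=np.array([[s['fx'],0,s['cx']],[0,s['fy'],s['cy']],[0,0,1]],float)
    n=cv2.undistortPoints(np.c_[u.ravel(),v.ravel()].astype(float).reshape(-1,1,2),K,np.array(s['dist_coeffs'],float)).reshape(-1,2)
    r=s['range_z'].ravel()[:,None]
    return ((np.c_[n,np.ones(len(n))]*r)@T[:3,:3].T+T[:3,3]).reshape(480,640,3)
def blobs(m,amin):
    n,l,st,c=cv2.connectedComponentsWithStats(m.astype(np.uint8))
    return [np.argwhere(l==i)[:,::-1] for i in range(1,n) if st[i,4]>=amin]
def rect(xy):  # metres -> centre mm, long, short, axis angle deg (mod 180)
    (c,(w,h),a)=cv2.minAreaRect((xy*1000).astype(np.float32))
    if w<h: w,h,a=h,w,a+90
    return np.round(c,1),round(w,1),round(h,1),round((a+90)%180-90,1)
def wristT(robot):
    o=robot.get_obs();s=robot.snapshot('wrist')
    T=np.eye(4);T[:3,:3]=R.from_euler('xyz',o['ee_rot']).as_matrix();T[:3,3]=o['tool_pos']
    return s,T@s['T_tool_cam']
def move(robot,x,y,z,ang):
    """shift/turn to TCP (mm) with closing line (tool y) at world angle ang deg"""
    o=robot.get_obs();M=R.from_euler('xyz',o['ee_rot']);p=np.array(o['tool_pos'])*1000
    a=np.radians(ang);Y=np.array([np.cos(a),np.sin(a),0]);Z=np.array([0,0,-1.]);G=R.from_matrix(np.c_[np.cross(Y,Z),Y,Z])
    print('turn',np.round((M.inv()*G).as_rotvec(degrees=True),1),'shift',np.round(M.inv().apply(np.array([x,y,z])-p),1),'t',o['time'])
E
python3 - <<'E'
from h import *
s=dict(np.load('top0.npz'));c=s['color'];hsv=cv2.cvtColor(c,cv2.COLOR_RGB2HSV).astype(int);H,S,V=hsv[...,0],hsv[...,1],hsv[...,2]
P=cloud(s);print('table z',np.median(P[330:345,300:400,2]),P[330:345,300:400,2].std())
g=(H>45)&(H<80)&(S>60);g[:180]=0;g[320:]=0
for b in blobs(g,200):print('cut',b.mean(0).round(),len(b),rect(ray(s,b,.009)))
roi=np.zeros_like(g);roi[165:340,365:480]=1
for n,m,z in(('red',((H<8)|(H>172))&(S>120),.008),('yel',(H>15)&(H<30)&(S>120),.012),('blue',(H>100)&(H<120)&(S>100),.007)):
    for b in blobs(m&roi,30):print(n,b.mean(0).round(),len(b),rect(ray(s,b,z)))
hm=(P[...,2]>.006)&roi
for b in blobs(hm,20):print('h',b.mean(0).round(),len(b),rect(P[b[:,1],b[:,0],:2]),np.percentile(P[b[:,1],b[:,0],2],[50,95]).round(3))
for n,(u,v) in dict(dmm=(322,135),mon=(350,20),box=(560,240),mouse=(442,132),boxL=(488,200)).items():print(n,P[v,u].round(3))
cr=cv2.resize(c[160:340,360:500,::-1],None,fx=4,fy=3.3,interpolation=cv2.INTER_CUBIC);cv2.imwrite('pics/crop1.png',cr)
E
```

```text
table z -0.00025226685946200256 0.03825087277912653
cut [187. 244.] 642 (array([555.1, 390.4]), 175.4, 48.4, -9.0)
red [408. 210.] 133 (array([621.7, -74.7]), 79.0, 13.3, 76.7)
red [407. 224.] 134 (array([591.4, -72.5]), 78.7, 12.9, -89.8)
red [407. 259.] 213 (array([516.7, -68.2]), 66.5, 15.2, -78.7)
yel [416. 295.] 354 (array([440.9, -85.4]), 81.8, 20.5, -85.1)
blue [461. 323.] 99 (array([ 383.3, -177.2]), 54.2, 8.4, -81.3)
h [401. 181.] 828 (array([582.7,  17.8]), 397.1, 123.6, -42.1) [0.029 0.034]
h [411. 217.] 415 (array([532.4,  11.7]), 321.2, 91.6, -49.9) [0.009 0.013]
h [414. 258.] 333 (array([ 523.4, -103.5]), 142.2, 19.3, -80.2) [0.015 0.019]
h [424. 295.] 541 (array([434.5, -53.9]), 326.5, 31.1, -81.1) [0.019 0.024]
h [462. 323.] 201 (array([383.9, -55.5]), 321.2, 20.3, -90.0) [0.012 0.016]
dmm [0.774 0.11  0.044]
mon [0.824 0.067 0.389]
box [ 0.543 -0.357  0.102]
mouse [ 0.788 -0.147  0.032]
boxL [ 0.641 -0.241  0.023]
```

View pics/crop1.png

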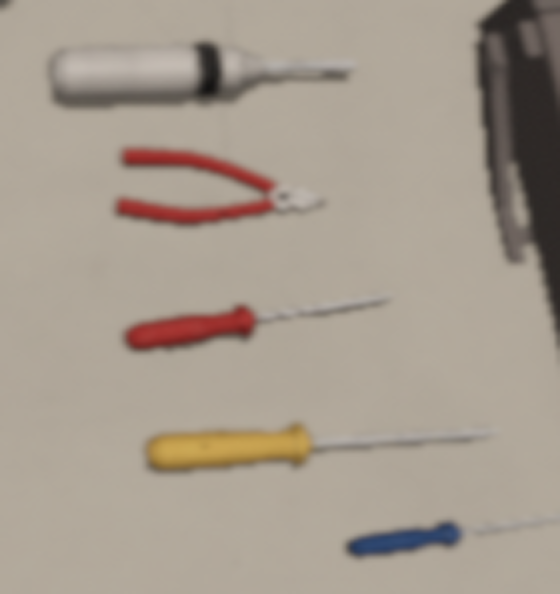

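```bash
python3 - <<'E'
from h import *
s=dict(np.load('top0.npz'));c=s['color'];hsv=cv2.cvtColor(c,cv2.COLOR_RGB2HSV).astype(int);H,S,V=hsv[...,0],hsv[...,1],hsv[...,2]
P=cloud(s);ok=s['range_z']>0
g=(H>45)&(H<80)&(S>40)&(V>60);g[:180]=0;g[320:]=0;g[:,:160]=0;g[:,330:]=0
for b in blobs(g,40):print('cut',b.mean(0).round(),len(b),rect(ray(s,b,.009)))
roi=np.zeros_like(g);roi[165:340,365:480]=1
hm=(P[...,2]>.006)&roi&ok&(P[...,2]<.06)
for b in blobs(hm,20):print('h',b.mean(0).round(),len(b),rect(P[b[:,1],b[:,0],:2]),np.percentile(P[b[:,1],b[:,0],2],[50,95]).round(3))
hm[:]=hm&(P[...,2]>.02)
for b in blobs(hm,60):print('h20',b.mean(0).round(),len(b),rect(P[b[:,1],b[:,0],:2]))
roi[:]=0;roi[180:325,155:335]=1
m=(P[...,2]>.019)&(P[...,2]<.04)&roi&ok
for b in blobs(m,40):print('rim',len(b),rect(P[b[:,1],b[:,0],:2]))
E
```

```text
cut [189. 249.] 1597 (array([553.5, 388.3]), 178.5, 54.1, -9.5)
cut [224. 256.] 1409 (array([540.6, 313.9]), 199.3, 44.0, -8.9)
cut [260. 257.] 1512 (array([529.5, 238.3]), 127.9, 63.3, -8.8)
cut [295. 265.] 1070 (array([517. , 163.3]), 159.0, 37.4, -9.0)
h [401. 181.] 827 (array([681.4, -78.1]), 161.8, 35.2, 89.3) [0.029 0.034]
h [411. 217.] 413 (array([605.7, -86.3]), 107.4, 47.9, 81.8) [0.009 0.013]
h [414. 258.] 333 (array([ 523.4, -103.5]), 142.2, 19.3, -80.2) [0.015 0.019]
h [424. 295.] 536 (array([ 443.2, -129.4]), 174.9, 26.9, -88.2) [0.019 0.024]
h [461. 323.] 200 (array([ 384.1, -182.1]), 68.7, 15.5, -81.6) [0.012 0.016]
h20 [398. 181.] 691 (array([682. , -53.6]), 113.0, 35.1, 88.7)
h20 [412. 296.] 154 (array([439.6, -76.1]), 61.8, 16.3, 89.9)
rim 4708 (array([535.7, 275.5]), 350.2, 227.2, 80.9)
rim 190 (array([562.4, 262.9]), 82.4, 40.6, -45.3)
rim 74 (array([583.6, 287.8]), 40.2, 21.9, -41.8)
rim 40 (array([550. , 334.6]), 26.1, 15.2, -81.0)
```

```bash
python3 - <<'E'
from h import *
from bench import robot
s=dict(np.load('top0.npz'));P=cloud(s);ok=s['range_z']>0
q=P[ok];m=(q[:,2]>.05)&(abs(q[:,1])<.25)&(q[:,0]>.25)&(q[:,0]<.9)&(q[:,1]>-.2);q=q[m]
for z in(.05,.1,.15,.25):
    k=q[(q[:,2]>z)];print(z,len(k),np.percentile(k[:,0],[0,2]).round(3))
a=ray(s,[[416,295],[483,291.2]],.012)*1000;print('yel',a,np.degrees(np.arctan2(*(a[0]-a[1])[::-1])))
a=ray(s,[[441.2,221.2],[390,215.3]],.006)*1000;print('cut',a,np.degrees(np.arctan2(*(a[1]-a[0])[::-1])))
move(robot,682,-43,150,0-1)
E
```

```text
0.05 22582 [0.772 0.809]
0.1 21457 [0.801 0.809]
0.15 19460 [0.801 0.808]
0.25 14264 [0.801 0.808]
yel [[ 442.02319831  -84.0408982 ]
 [ 449.23372797 -225.22877872]] 92.92358169088872
cut [[ 598.01079203 -142.74199493]
 [ 610.34074068  -33.81818204]] 83.54172845070994
turn [-0.1  0.1 68.6] shift [-647.  -329.3   54.9] t 0.1
```

>>> {"method": "arm_command", "body": {"targets": [0,0,68.6,-647,-329,55,-0.3,0,0,68.6,-647,-329,55,-0.3,0,0,68.6,-647,-329,55,-0.3,0,0,68.6,-647,-329,55,-0.3,0,0,68.6,-647,-329,55,-0.3,0,0,68.6,-647,-329,55,-0.3,0,0,68.6,-647,-329,55,-0.3,0,0,68.6,-647,-329,55,-0.3,0,0,68.6,-647,-329,55,-0.3,0,0,68.6,-647,-329,55,-0.3,0,0,68.6,-647,-329,55,-0.3,0,0,68.6,-647,-329,55,-0.3,0,0,68.6,-647,-329,55,-0.3,0,0,68.6,-647,-329,55,-0.3,0,0,68.6,-647,-329,55,-0.3,0,0,68.6,-647,-329,55,-0.3,0,0,68.6,-647,-329,55,-0.3,0,0,68.6,-647,-329,55,-0.3]}}

```text
time: 1.9
tool_pos: [0.6818, -0.0409, 0.1505]
ee_rot: [-3.141, -0.001, 1.555]
wrist_force: [-0.5, 0.5, 0.8]
width: 0.0613
finger_force: 0.0
```

```bash
python3 - <<'E'
from h import *
from bench import robot
o=robot.get_obs();print(o['tool_pos'],o['ee_rot'],o['width'],np.array(o['joint_positions']).round(2),np.abs(o['qvel']).max())
s,T=wristT(robot);cv2.imwrite('pics/w1.png',s['color'][:,:,::-1])
P=cloud(s,T);m=(P[...,2]>.02)&(P[...,2]<.05)&(s['range_z']>0)
for b in blobs(m,800):print(b.mean(0).round(),rect(P[b[:,1],b[:,0],:2]))
move(robot,682,-43,3,-1)
E
```

```text
[ 0.68180359 -0.04091069  0.15050377] [-3.14104130e+00 -6.63863268e-04  1.55466000e+00] 0.06128105120726187 [-0.14  0.4   1.1   0.    1.64 -0.13] 0.014636170189401023
[118.  32.] (array([533.6, 118.6]), 192.0, 42.1, -2.1)
[449.  78.] (array([781.1,  76.4]), 113.8, 87.4, 86.1)
[324. 236.] (array([686.2, -65.6]), 139.9, 35.5, -89.0)
[ 58. 277.] (array([445. , -84.5]), 81.8, 17.6, -85.9)
[461. 321.] (array([ 814.3, -127.9]), 50.3, 29.8, 24.0)
[291. 427.] (array([ 649.9, -234.2]), 161.4, 36.6, 0.2)
turn [ 0.  -0.   0.1] shift [ -2.4   0.2 147.9] t 1.95
```

View pics/w1.png

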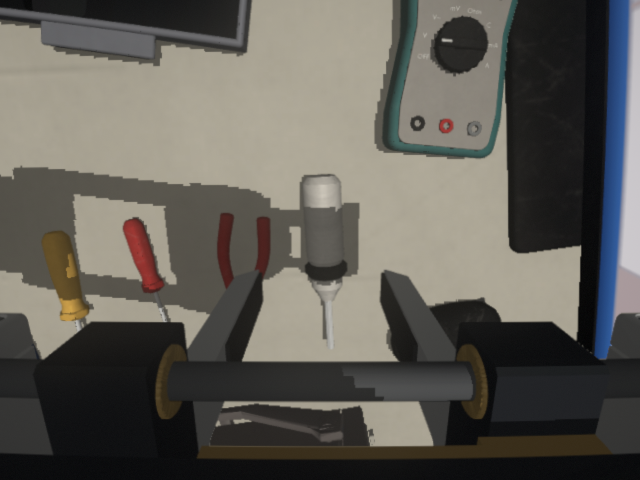

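>>> {"method": "arm_command", "body": {"targets": [0,0,-1,-2,1,50,-0.3,0,0,-1,-2,1,100,-0.3,0,0,-1,-2,1,130,-0.3,0,0,-1,-2,1,147,-0.3,0,0,-1,-2,1,147,-0.3,0,0,-1,-2,1,147,0.6,0,0,-1,-2,1,147,0.6,0,0,-1,-2,1,147,0.6,0,0,-1,-2,1,147,0.6,0,0,-1,-2,1,147,0.6,0,0,-1,-2,1,147,0.6,0,0,-1,-2,1,130,0.6,0,0,-1,-2,1,90,0.6,0,0,-1,-2,1,50,0.6,0,0,-1,-2,1,50,0.6]}}

```text
time: 3.45
tool_pos: [0.6875, -0.0448, 0.1095]
ee_rot: [3.127, 0.002, 1.571]
wrist_force: [0.6, -0.9, -0.9]
width: 0.0317
finger_force: 29.8
```

```bash
python3 - <<'E'
from h import *
from bench import robot
o=robot.get_obs();print(o['tool_pos'],o['width'],o['finger_force'],o['wrist_force'])
s,T=wristT(robot);cv2.imwrite('pics/w2.png',s['color'][:,:,::-1])
P=cloud(s,T);ok=s['range_z']>0
z=o['tool_pos'][2]
m=(P[...,2]>z-.02)&(P[...,2]<z+.06)&ok;m[:,:280]=0;m[:,365:]=0;m[330:]=0
for b in blobs(m,300):
    q=P[b[:,1],b[:,0]];print(b.mean(0).round(),rect(q[:,:2]),np.percentile(q[:,2],[5,50,95]).round(3),q[:,1].max())
h=P[...,2][:,318:330];
for r in range(150,350,15):print(r,P[r,322].round(3))
E
```

```text
[ 0.68754358 -0.04477306  0.1094521 ] 0.031702533471671276 29.759089957733522 [ 0.57011394 -0.8946449  -0.87756566]
[321. 266.] (array([689. , -27.9]), 64.2, 42.3, 89.1) [0.126 0.136 0.14 ] 0.004063508241011267
150 [0.691 0.021 0.   ]
165 [0.691 0.01  0.   ]
180 [ 0.691 -0.001  0.001]
195 [0.689 0.004 0.115]
210 [0.688 0.    0.136]
225 [ 0.688 -0.006  0.138]
240 [ 0.688 -0.012  0.138]
255 [ 0.688 -0.019  0.138]
270 [ 0.688 -0.025  0.139]
285 [ 0.688 -0.032  0.139]
300 [ 0.688 -0.04   0.138]
315 [ 0.688 -0.047  0.139]
330 [ 0.688 -0.054  0.139]
345 [ 0.688 -0.062  0.137]
```

View pics/w2.png

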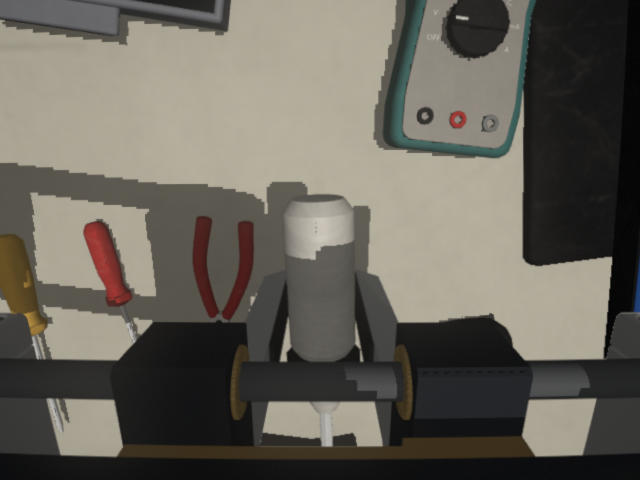

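```bash
python3 - <<'E'
from h import *
from bench import robot
o=robot.get_obs();print(o['time'],o['tool_pos'],o['ee_rot'],o['qvel'],o['joint_torque'],o['wrist_force'],o['wrist_torque'])
E
```

```text
3.5 [ 0.68585322 -0.04452445  0.1056438 ] [3.13290121e+00 1.26805996e-03 1.57094615e+00] [ 1.03200505e-03  4.95461308e-02  8.92990641e-02  3.64989458e-06
 -6.92934934e-03 -1.47497855e-04] [ 2.61664891e-02 -4.95306301e+01 -3.14960110e+01  6.17030240e-02
  7.94531149e-02  3.07564960e-05] [ 0.54194927 -0.12585604 -1.83608272] [-0.03419809  0.0655396  -0.00637632]
```

>>> {"method": "arm_command", "body": {"targets": [0,0,0,0,0,0,0.6,0,0,0,0,0,0,0.6]}}

```text
time: 3.7
tool_pos: [0.6817, -0.0439, 0.0975]
ee_rot: [-3.136, -0.001, 1.571]
wrist_force: [-0.1, -0.2, -2.7]
width: 0.0319
finger_force: 29.8
```

```bash
python3 - <<'E'
from h import *
from bench import robot
move(robot,520,393.5,110,81)
E
```

```text
turn [ -0.2  -0.3 -81. ] shift [ 437.5 -161.7  -11.3] t 3.7
```

>>> {"method": "arm_command", "body": {"targets": [0,0,-8,30,-11,-11,0.6,0,0,-16,75,-28,-11,0.6,0,0,-24,120,-44,-11,0.6,0,0,-32,165,-61,-11,0.6,0,0,-40,210,-78,-11,0.6,0,0,-48,255,-94,-11,0.6,0,0,-56,300,-111,-11,0.6,0,0,-64,345,-128,-11,0.6,0,0,-72,390,-144,-11,0.6,0,0,-78,420,-155,-11,0.6,0,0,-81,437,-162,-11,0.6,0,0,-81,437,-162,-11,0.6,0,0,-81,437,-162,-11,0.6,0,0,-81,437,-162,-11,0.6,0,0,-81,437,-162,-11,0.6,0,0,-81,437,-162,-11,0.6]}}

```text
time: 5.3
tool_pos: [0.522, 0.3916, 0.1116]
ee_rot: [-3.142, 0.0, 2.982]
wrist_force: [0.3, -0.6, -2.9]
width: 0.0321
finger_force: 29.8
```

```bash
cat > chk.py <<'E'
from h import *
from bench import robot
import sys
s,T=wristT(robot);cv2.imwrite(f'pics/{sys.argv[1]}.png',s['color'][:,:,::-1])
o=robot.get_obs();print(o['tool_pos'],o['ee_rot'][2],o['width'],o['wrist_force'])
c=s['color'];hsv=cv2.cvtColor(c,cv2.COLOR_RGB2HSV).astype(int);H,S,V=hsv[...,0],hsv[...,1],hsv[...,2]
g=(H>45)&(H<80)&(S>40)&(V>25);g[330:]=0;g=cv2.morphologyEx(g.astype(np.uint8),cv2.MORPH_OPEN,np.ones((3,3)))
for b in blobs(g,500):print('cut',b.mean(0).round(),b.min(0),b.max(0),len(b),rect(ray(s,b,.009,T)))
np.savez('w.npz',T=T,**{k:s[k] for k in('color','range_z','fx','fy','cx','cy','dist_coeffs')})
E
python3 chk.py w3
```

```text
[0.52194712 0.39188326 0.11168335] 2.9828374584002084 0.03193471774046445 [ 0.51362397  0.34746392 -2.53257653]
cut [177. 246.] [ 83 152] [256 329] 17346 (array([511.8, 268.6]), 144.3, 142.9, 84.2)
cut [329. 186.] [292 167] [358 256] 2129 (array([504.8, 397.6]), 70.1, 50.7, -9.1)
cut [ 40. 243.] [ 10 180] [ 81 329] 4842 (array([506.4, 171.3]), 127.8, 48.2, -9.2)
```

View pics/w3.png

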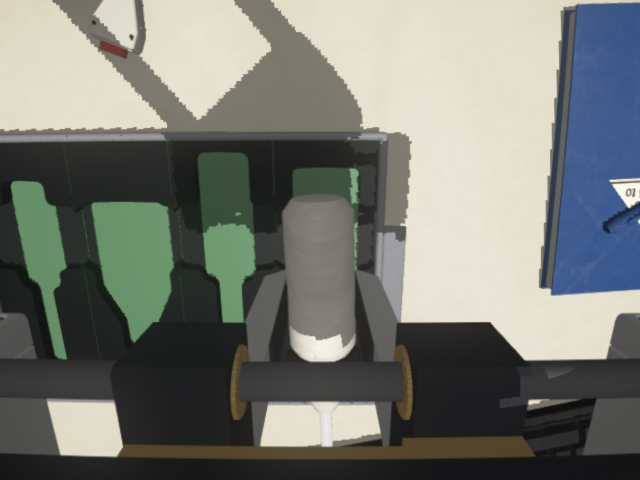

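```bash
python3 - <<'E'
from h import *
from bench import robot
move(robot,524,394,12.5,81)
E
```

```text
turn [ 0.   0.  -0.1] shift [-1.7  2.4 99.2] t 5.35
```

>>> {"method": "arm_command", "body": {"targets": [0,0,0,-2,2,30,0.6,0,0,0,-2,2,60,0.6,0,0,0,-2,2,80,0.6,0,0,0,-2,2,90,0.6,0,0,0,-2,2,95,0.6,0,0,0,-2,2,99,0.6,0,0,0,-2,2,99,0.6,0,0,0,-2,2,99,0.6,0,0,0,-2,2,99,0.0,0,0,0,-2,2,99,0.0,0,0,0,-2,2,99,0.0,0,0,0,-2,2,80,0.0,0,0,0,-2,2,40,0.0,0,0,0,-2,2,0,0.0,0,0,0,-2,2,-20,0.0,0,0,0,-2,2,-20,0.0,0,0,0,-2,2,-20,0.0]}}

```text
time: 7.05
tool_pos: [0.5236, 0.3945, 0.1313]
ee_rot: [3.141, 0.0, 2.985]
wrist_force: [-0.4, -0.6, -0.9]
width: 0.0473
finger_force: 0.0
```

```bash
python3 chk.py w4; python3 - <<'E'
from h import *
from bench import robot
w=dict(np.load('w.npz'));P=cloud(w,w['T'])
x=np.array([.156,.988]);y=np.array([-.988,.156]);o=np.array([.5532,.3884])
a=(P[...,:2]-o)@x*1000;b=(P[...,:2]-o)@y*1000;m=(abs(a)<32)&(P[...,2]>.025)&(P[...,2]<.1)&(b>-40)&(b<120);m[330:]=0
for k in blobs(m,300):
    z=P[k[:,1],k[:,0],2];aa=a[k[:,1],k[:,0]];bb=b[k[:,1],k[:,0]]
    print(k.mean(0),'a',np.percentile(aa,[2,98]),'b',np.percentile(bb,[2,98]),'z',np.percentile(z,[5,50,98]).round(4))
move(robot,442,-100,130,3)
E
```

```text
[0.52284513 0.39405653 0.12969301] 2.9847058161719597 0.047079701323304884 [-1.04340545 -0.54228976 -0.2970932 ]
cut [180. 238.] [ 94 149] [256 323] 15347 (array([515. , 268.8]), 148.7, 143.6, -5.7)
cut [319. 231.] [290 164] [352 329] 3320 (array([542.6, 391.3]), 146.5, 51.2, -9.1)
cut [ 54. 240.] [ 25 176] [ 91 329] 4606 (array([512.8, 169.9]), 139.8, 48.6, -9.9)
[322.24789049 239.88936809] a [-13.5232564   17.90912758] b [-28.65024683  75.67204445] z [0.0309 0.0399 0.0435]
turn [-0.2 -0.  78. ] shift [ 2.700e+00 -5.006e+02  5.000e-01] t 7.1
```

View pics/w4.png

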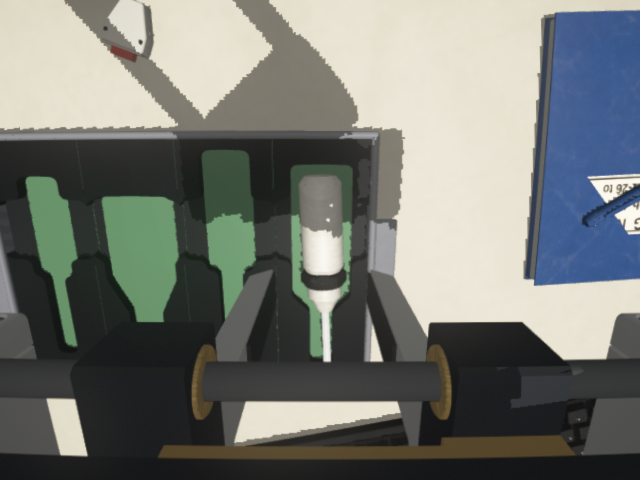

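>>> {"method": "arm_command", "body": {"targets": [0,0,6,0,-30,0,0,0,0,13,1,-80,0,0,0,0,20,1,-130,0,0,0,0,28,2,-180,0,0,0,0,36,2,-230,0,0,0,0,44,2,-280,0,0,0,0,52,2,-330,0,0,0,0,60,3,-380,0,0,0,0,68,3,-430,0,0,0,0,75,3,-475,0,0,0,0,78,3,-501,0,0,0,0,78,3,-501,0,0,0,0,78,3,-501,0,0,0,0,78,3,-501,0,0,0,0,78,3,-501,0,0]}}

```text
time: 8.6
tool_pos: [0.4423, -0.0986, 0.1309]
ee_rot: [-3.141, -0.001, 1.626]
wrist_force: [0.2, -0.7, -0.1]
width: 0.047
finger_force: 0.0
```

```bash
python3 chk.py w5; python3 - <<'E'
from h import *
from bench import robot
w=dict(np.load('w.npz'));hsv=cv2.cvtColor(w['color'],cv2.COLOR_RGB2HSV).astype(int);H,S,V=hsv[...,0],hsv[...,1],hsv[...,2]
for n,m,z in(('y',(H>15)&(H<30)&(S>120)&(V>60),.014),('r',((H<8)|(H>172))&(S>120)&(V>50),.01)):
    m[320:]=0
    for b in blobs(m,400):print(n,b.mean(0).round(),b.min(0),b.max(0),rect(ray(w,b,z,w['T'])))
move(robot,442,-100,3,3)
E
```

```text
[ 0.44241426 -0.09862657  0.13110504] 1.6256969246974617 0.04699726151543156 [ 0.06239204 -0.31986632  0.24839185]
y [323. 213.] [308 163] [338 265] (array([444. , -84.7]), 84.6, 25.2, -86.9)
r [416. 197.] [404 155] [430 239] (array([520. , -66.7]), 70.2, 19.4, -80.7)
r [505. 204.] [494 158] [524 257] (array([593.9, -71.3]), 83.6, 17.4, 89.2)
r [539. 210.] [510 165] [561 259] (array([622.5, -74.2]), 83.7, 17.8, 76.2)
turn [-0.  -0.   0.1] shift [ -1.4  -0.4 128.1] t 8.65
```

View pics/w5.png

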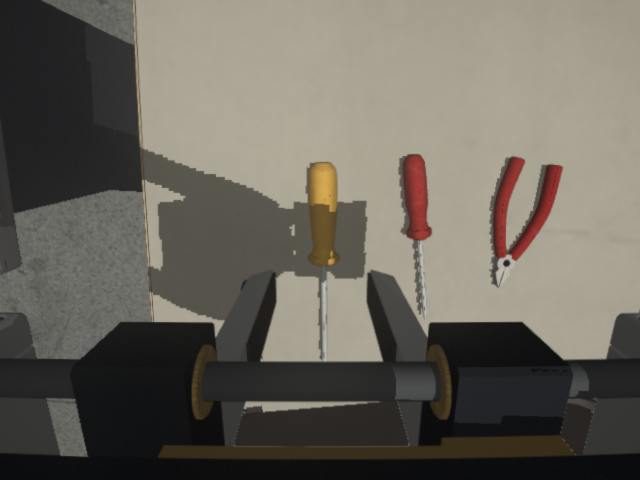

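>>> {"method": "arm_command", "body": {"targets": [0,0,0,-1,1,50,0,0,0,0,-1,1,95,0,0,0,0,-1,1,118,0,0,0,0,-1,1,128,0,0,0,0,-1,1,128,0,0,0,0,-1,1,128,0.8,0,0,0,-1,1,128,0.8,0,0,0,-1,1,128,0.8,0,0,0,-1,1,128,0.8,0,0,0,-1,1,128,0.8,0,0,0,-1,1,115,0.8,0,0,0,-1,1,80,0.8,0,0,0,-1,1,40,0.8,0,0,0,-1,1,20,0.8,0,0,0,-1,1,20,0.8,0,0,0,-1,1,20,0.8,0,0,0,-1,1,20,0.8]}}

```text
time: 10.35
tool_pos: [0.4421, -0.1003, 0.1096]
ee_rot: [-3.138, -0.002, 1.623]
wrist_force: [-0.5, -0.2, -1.2]
width: 0.0206
finger_force: 30.0
```

```bash
cat > held.py <<'E'
from h import *
from bench import robot
import sys
# butt of held tool relative to TCP along -(tool x)... world: forward dir = closing angle+90
o=robot.get_obs();s,T=wristT(robot);P=cloud(s,T);z=o['tool_pos'][2]
yaw=o['ee_rot'][2];f=np.array([np.cos(yaw),np.sin(yaw)]);l=np.array([np.sin(yaw),-np.cos(yaw)])
d=P[...,:2]-np.array(o['tool_pos'][:2]);a=d@l*1000;b=d@f*1000
m=(abs(a)<30)&(P[...,2]>z-.02)&(P[...,2]<z+.05)&(s['range_z']>0)&(b>8);m[330:]=0
for k in blobs(m,200):
    i=(k[:,1],k[:,0]);print('held lat',np.percentile(a[i],[2,50,98]).round(1),'fwd max',b[i].max().round(1),'z-tcp',np.percentile(P[i][:,2]-z,[50,98]).round(4)*1000,rect(np.c_[a[i],b[i]]/1000))
print(o['tool_pos'],yaw,o['width'],o['finger_force'])
move(robot,*map(float,sys.argv[1:5]))
E
python3 held.py 506 318 110 81
```

```text
held lat [-9.8  0.9 11.6] fwd max 59.5 z-tcp [16.9 19.1] (array([ 0.8, 33.7]), 51.6, 23.2, -89.0)
held lat [-21.1 -15.7 -10.8] fwd max 10.2 z-tcp [31.9 49.3] (array([-15.7,   9.1]), 11.6, 1.8, -2.3)
held lat [13.1 17.9 23.2] fwd max 10.0 z-tcp [32.  49.3] (array([17.7,  9. ]), 12.2, 1.9, 0.6)
[ 0.44206734 -0.10034917  0.10957718] 1.6232211118133337 0.020607586893626715 29.972211099229753
turn [ -0.1  -0.2 -78. ] shift [ 4.144e+02  8.580e+01 -2.000e-01] t 10.4
```

```bash
python3 - <<'E'
from h import *
from bench import robot
move(robot,508,319.5,110,81)
E
```

```text
turn [ -0.1  -0.2 -78. ] shift [ 4.158e+02  8.790e+01 -2.000e-01] t 10.4
```

>>> {"method": "arm_command", "body": {"targets": [0,0,-7,30,6,0,0.8,0,0,-15,75,16,0,0.8,0,0,-23,120,25,0,0.8,0,0,-31,165,35,0,0.8,0,0,-39,210,44,0,0.8,0,0,-47,255,54,0,0.8,0,0,-55,300,63,0,0.8,0,0,-63,345,73,0,0.8,0,0,-71,385,81,0,0.8,0,0,-78,416,88,0,0.8,0,0,-78,416,88,0,0.8,0,0,-78,416,88,0,0.8,0,0,-78,416,88,0,0.8,0,0,-78,416,88,0,0.8]}}

```text
time: 11.8
tool_pos: [0.5093, 0.3179, 0.1111]
ee_rot: [-3.141, -0.001, 2.983]
wrist_force: [-0.0, -0.7, -0.8]
width: 0.021
finger_force: 30.0
```

```bash
python3 chk.py w6; python3 held.py 508 319.5 13 81
```

```text
[0.5094693  0.3179954  0.11146256] 2.9825945111529637 0.021025279608847387 [-0.56945331 -0.73947434 -0.54412445]
cut [331. 181.] [297 153] [351 269] 1601 (array([492.1, 322.8]), 91.2, 40.8, -9.2)
cut [407. 233.] [387 169] [458 322] 3011 (array([533. , 392.9]), 127.0, 50.6, -9.7)
cut [132. 245.] [103 181] [175 329] 5246 (array([505.9, 173.3]), 125.3, 50.7, -9.3)
cut [227. 259.] [177 201] [269 324] 8955 (array([520.7, 235.8]), 104.4, 74.4, -7.3)
held lat [-10.7   0.   10.7] fwd max 58.6 z-tcp [16.8 19. ] (array([-0.1, 33.3]), 50.7, 23.2, -89.4)
held lat [-21.9 -16.8 -11.8] fwd max 9.2 z-tcp [31.8 49.2] (array([-17. ,   8.6]), 10.8, 1.2, -0.1)
held lat [12.3 17.  22.1] fwd max 9.2 z-tcp [31.8 49.6] (array([17.3,  8.6]), 10.5, 1.2, -0.0)
[0.5094693  0.3179954  0.11146256] 2.9825945111529637 0.021025279608847387 29.972263094969094
turn [-0.   0.  -0.1] shift [ 1.8  1.1 98.6] t 11.9
```

View pics/w6.png

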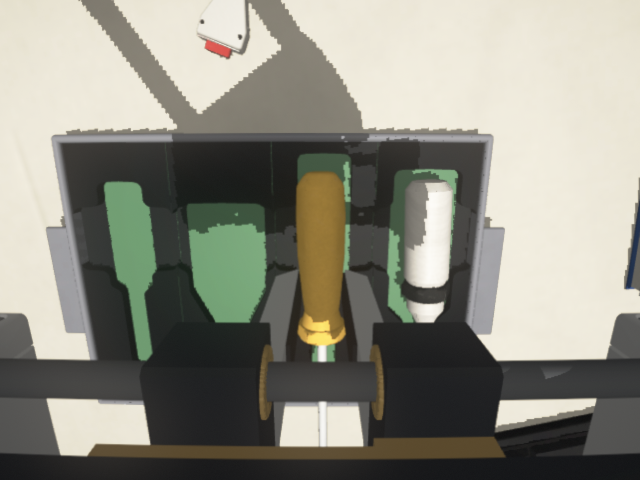

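>>> {"method": "arm_command", "body": {"targets": [0,0,0,0,1.5,30,0.8,0,0,0,0,1.5,60,0.8,0,0,0,0,1.5,80,0.8,0,0,0,0,1.5,90,0.8,0,0,0,0,1.5,95,0.8,0,0,0,0,1.5,98,0.8,0,0,0,0,1.5,98,0.8,0,0,0,0,1.5,98,0.8,0,0,0,0,1.5,98,0.2,0,0,0,0,1.5,98,0.2,0,0,0,0,1.5,98,0.2,0,0,0,0,1.5,80,0.2,0,0,0,0,1.5,40,0.2,0,0,0,0,1.5,0,0.2,0,0,0,0,1.5,-20,0.2,0,0,0,0,1.5,-20,0.2,0,0,0,0,1.5,-20,0.2]}}

```text
time: 13.6
tool_pos: [0.5095, 0.3207, 0.1311]
ee_rot: [3.142, -0.0, 2.985]
wrist_force: [0.2, 0.1, -0.6]
width: 0.0373
finger_force: 0.0
```

```bash
python3 chk.py w7; cat > placed.py <<'E'
from h import *
import sys
w=dict(np.load('w.npz'));P=cloud(w,w['T'])
x=np.array([.156,.988]);y=np.array([-.988,.156]);o=np.array([float(sys.argv[1]),float(sys.argv[2])])/1000
a=(P[...,:2]-o)@x*1000;b=(P[...,:2]-o)@y*1000;m=(abs(a)<36)&(P[...,2]>.0195)&(P[...,2]<.07)&(b>-95)&(b<102);m[335:]=0
for k in blobs(m,200):
    i=(k[:,1],k[:,0]);print('placed',k.mean(0).round(),'a',np.percentile(a[i],[2,98]).round(1),'b',np.percentile(b[i],[1,99]).round(1),'z',np.percentile(P[i][:,2],[5,50,98]).round(4))
E
python3 placed.py 541.3 313.3; python3 -c "
from h import *
from bench import robot
move(robot,520.3,-68.7,130,9.5)"
```

```text
[0.50884342 0.32030335 0.12969771] 2.984658069991012 0.03733853248797705 [-0.14780962  0.30569561 -0.51792961]
cut [318. 233.] [295 152] [345 329] 3770 (array([523.7, 317.5]), 155.8, 41.0, -9.3)
cut [400. 220.] [379 167] [445 323] 2431 (array([538.4, 392.2]), 138.3, 50.8, -9.5)
cut [140. 240.] [113 178] [180 322] 4739 (array([507.7, 172.8]), 129.4, 50.1, -9.1)
cut [228. 252.] [183 197] [268 324] 7792 (array([526.3, 234.8]), 114.7, 73.2, -11.4)
placed [316. 170.] a [-35.1  35.2] b [ 56.8 101.5] z [0.0195 0.02   0.0213]
placed [322. 223.] a [-7.7 13.9] b [-51.8  89. ] z [0.0231 0.0295 0.0332]
placed [294. 300.] a [-34.3  -8.9] b [-58.    6.8] z [0.0195 0.0201 0.0212]
placed [346. 300.] a [12.3 35. ] b [-58.6   5.8] z [0.0196 0.0201 0.0213]
turn [-0.2 -0.1 71.5] shift [-7.210e+01 -3.824e+02  1.000e-01] t 13.65
```

View pics/w7.png

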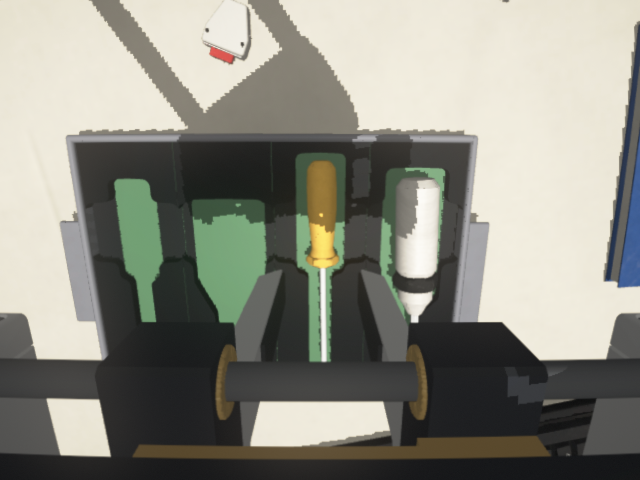

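>>> {"method": "arm_command", "body": {"targets": [0,0,6,-6,-30,0,0.1,0,0,14,-14,-75,0,0.1,0,0,22,-23,-120,0,0.1,0,0,30,-31,-165,0,0.1,0,0,38,-40,-210,0,0.1,0,0,46,-48,-255,0,0.1,0,0,54,-57,-300,0,0.1,0,0,62,-65,-345,0,0.1,0,0,68,-70,-370,0,0.1,0,0,71.5,-72,-382,0,0.1,0,0,71.5,-72,-382,0,0.1,0,0,71.5,-72,-382,0,0.1,0,0,71.5,-72,-382,0,0.1,0,0,71.5,-72,-382,0,0.1]}}

```text
time: 15.05
tool_pos: [0.5209, -0.0668, 0.131]
ee_rot: [-3.141, -0.001, 1.739]
wrist_force: [-0.7, -1.2, 0.4]
width: 0.0425
finger_force: 0.0
```

```bash
python3 chk.py w8; python3 - <<'E'
from h import *
from bench import robot
w=dict(np.load('w.npz'));hsv=cv2.cvtColor(w['color'],cv2.COLOR_RGB2HSV).astype(int);H,S,V=hsv[...,0],hsv[...,1],hsv[...,2]
m=((H<8)|(H>172))&(S>120)&(V>50);m[320:]=0
for b in blobs(m,400):print(b.mean(0).round(),b.min(0),b.max(0),rect(ray(w,b,.01,w['T'])))
move(robot,520.3,-68.7,2.5,9.5)
E
```

```text
[ 0.52101453 -0.06683477  0.13126104] 1.73873133514906 0.04249032446288189 [ 0.21852408 -0.02721785  1.1785752 ]
[318. 229.] [308 189] [330 270] (array([520. , -66.8]), 69.6, 18.8, -80.4)
[405. 245.] [394 201] [425 295] (array([594.6, -70.6]), 83.5, 16.3, 89.6)
[439. 255.] [408 213] [462 299] (array([623.1, -74.2]), 83.5, 16.8, 76.0)
turn [-0.  -0.   0.1] shift [ -1.8  -1.  128.8] t 15.1
```

>>> {"method": "arm_command", "body": {"targets": [0,0,0,-2,-0.5,50,0.1,0,0,0,-2,-0.5,95,0.1,0,0,0,-2,-0.5,118,0.1,0,0,0,-2,-0.5,128,0.1,0,0,0,-2,-0.5,128,0.1,0,0,0,-2,-0.5,128,0.9,0,0,0,-2,-0.5,128,0.9,0,0,0,-2,-0.5,128,0.9,0,0,0,-2,-0.5,128,0.9,0,0,0,-2,-0.5,128,0.9,0,0,0,-2,-0.5,115,0.9,0,0,0,-2,-0.5,80,0.9,0,0,0,-2,-0.5,40,0.9,0,0,0,-2,-0.5,20,0.9,0,0,0,-2,-0.5,20,0.9,0,0,0,-2,-0.5,20,0.9,0,0,0,-2,-0.5,20,0.9]}}

```text
time: 16.8
tool_pos: [0.5196, -0.0696, 0.1094]
ee_rot: [-3.138, -0.002, 1.737]
wrist_force: [1.2, 0.7, -1.5]
width: 0.0165
finger_force: 29.9
```

```bash
python3 held.py 484 170 110 81
```

```text
held lat [-6.8  5.1 20.6] fwd max 39.2 z-tcp [13.  47.8] (array([ 7. , 23.6]), 31.1, 29.3, -89.8)
held lat [-19.  -13.6  -8.7] fwd max 9.9 z-tcp [31.9 49.5] (array([-13.7,   9. ]), 11.2, 1.8, -0.0)
[ 0.51960468 -0.06959736  0.10940805] 1.7367121441371218 0.01654811591798684 29.892996108537773
turn [ -0.1  -0.2 -71.5] shift [242.1   4.5  -0.4] t 16.85
```

>>> {"method": "arm_command", "body": {"targets": [0,0,-7,24,0,0,0.9,0,0,-15,51,1,0,0.9,0,0,-23,78,1,0,0.9,0,0,-31,105,2,0,0.9,0,0,-39,132,2,0,0.9,0,0,-47,159,3,0,0.9,0,0,-55,186,4,0,0.9,0,0,-63,213,4,0,0.9,0,0,-71.5,242,4.5,0,0.9,0,0,-71.5,242,4.5,0,0.9,0,0,-71.5,242,4.5,0,0.9,0,0,-71.5,242,4.5,0,0.9,0,0,-71.5,242,4.5,0,0.9]}}

```text
time: 18.15
tool_pos: [0.4854, 0.1685, 0.1111]
ee_rot: [-3.141, -0.001, 2.983]
wrist_force: [-0.1, 0.3, 0.1]
width: 0.0165
finger_force: 29.9
```

```bash
python3 chk.py w9; python3 held.py 484.2 169.5 12.5 81
```

```text
[0.48549292 0.16856167 0.11122933] 2.9825735755764406 0.016796419357390537 [-0.02860453 -0.15867552 -0.65691434]
cut [506. 237.] [486 153] [551 329] 3121 (array([517.2, 314.3]), 146.7, 37.0, -14.8)
cut [592. 246.] [572 170] [639 329] 3140 (array([535.3, 386.6]), 135.8, 40.9, -12.0)
cut [324. 205.] [300 181] [345 269] 1861 (array([478.3, 171. ]), 70.8, 34.6, -8.5)
cut [419. 259.] [380 202] [467 323] 8773 (array([522.8, 246. ]), 102.8, 70.8, -8.7)
held lat [-7.7  3.8 19.5] fwd max 38.4 z-tcp [13.  47.8] (array([ 6.1, 23.2]), 30.4, 29.1, -90.0)
held lat [-19.9 -14.6  -9.7] fwd max 9.2 z-tcp [31.5 49.2] (array([-14.8,   8.6]), 10.7, 1.2, -0.1)
[0.48549292 0.16856167 0.11122933] 2.9825735755764406 0.016796419357390537 29.89298679982312
turn [-0.  -0.  -0.1] shift [ 1.4  0.6 98.9] t 18.25
```

View pics/w9.png

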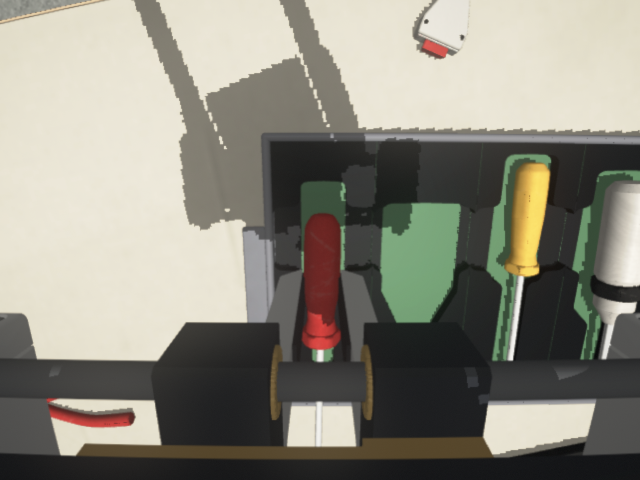

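>>> {"method": "arm_command", "body": {"targets": [0,0,0,-0.5,1,30,0.9,0,0,0,-0.5,1,60,0.9,0,0,0,-0.5,1,80,0.9,0,0,0,-0.5,1,90,0.9,0,0,0,-0.5,1,95,0.9,0,0,0,-0.5,1,98,0.9,0,0,0,-0.5,1,98,0.9,0,0,0,-0.5,1,98,0.9,0,0,0,-0.5,1,98,0.25,0,0,0,-0.5,1,98,0.25,0,0,0,-0.5,1,98,0.25,0,0,0,-0.5,1,80,0.25,0,0,0,-0.5,1,40,0.25,0,0,0,-0.5,1,0,0.25,0,0,0,-0.5,1,-20,0.25,0,0,0,-0.5,1,-20,0.25,0,0,0,-0.5,1,-20,0.25]}}

```text
time: 19.95
tool_pos: [0.4858, 0.1704, 0.131]
ee_rot: [3.142, -0.0, 2.985]
wrist_force: [-0.3, 0.4, 0.3]
width: 0.0352
finger_force: 0.0
```

```bash
python3 chk.py w10; python3 placed.py 517.6 163.2; python3 -c "
from h import *
from bench import robot
move(robot,608,-60,130,-6.5)"
```

```text
[0.48510306 0.17021743 0.12981405] 2.984675950967174 0.03521446113275864 [-0.06151234 -0.27427157 -0.22021922]
cut [492. 233.] [474 153] [533 322] 2825 (array([518.9, 313.7]), 150.6, 36.9, -14.9)
cut [575. 242.] [555 168] [628 329] 3075 (array([539.7, 387.1]), 147.7, 48.1, -15.5)
cut [319. 247.] [299 178] [341 329] 3006 (array([510.2, 165.8]), 135.2, 34.8, -9.0)
cut [412. 252.] [374 197] [454 323] 7676 (array([527.5, 244.7]), 114.7, 68.9, -6.9)
placed [318. 169.] a [-34.8  34.6] b [ 58.3 101.5] z [0.0196 0.0201 0.0213]
placed [322. 239.] a [-5.3 11.6] b [-54.5  68.8] z [0.0204 0.0255 0.0286]
placed [296. 299.] a [-34.4  -8.3] b [-58.2   7.5] z [0.0196 0.02   0.0212]
placed [345. 302.] a [10.7 33.7] b [-58.7   6.5] z [0.0196 0.02   0.0212]
turn [-0.1 -0.1 87.5] shift [-157.4 -208.2   -0.4] t 20.0
```

>>> {"method": "arm_command", "body": {"targets": [0,0,7,-14,-18,0,-0.8,0,0,15,-28,-36,0,-0.8,0,0,23,-42,-55,0,-0.8,0,0,31,-56,-74,0,-0.8,0,0,39,-70,-93,0,-0.8,0,0,47,-84,-112,0,-0.8,0,0,55,-98,-131,0,-0.8,0,0,63,-113,-150,0,-0.8,0,0,71,-128,-170,0,-0.8,0,0,79,-143,-190,0,-0.8,0,0,88,-157,-208,0,-0.8,0,0,88,-157,-208,0,-0.8,0,0,88,-157,-208,0,-0.8,0,0,88,-157,-208,0,-0.8]}}

```text
time: 21.4
tool_pos: [0.6076, -0.0585, 0.1302]
ee_rot: [-3.139, -0.001, 1.451]
wrist_force: [-0.3, 0.1, 0.2]
width: 0.085
finger_force: 0.0
```

```bash
python3 chk.py w11; python3 - <<'E'
from h import *
from bench import robot
w=dict(np.load('w.npz'));hsv=cv2.cvtColor(w['color'],cv2.COLOR_RGB2HSV).astype(int);H,S,V=hsv[...,0],hsv[...,1],hsv[...,2]
m=((H<8)|(H>172))&(S>120)&(V>50);m[320:]=0
for b in blobs(m,300):print(b.mean(0).round(),b.min(0),b.max(0),rect(ray(w,b,.006,w['T'])))
move(robot,609,-60,2.5,-7)
E
```

```text
[ 0.60781086 -0.05843324  0.13063588] 1.451135392937469 0.08458343731102395 [-0.04585435 -0.35378101 -0.18333352]
[307. 242.] [298 198] [322 292] (array([595.2, -71.7]), 84.7, 15.8, 89.9)
[343. 242.] [328 198] [352 292] (array([624.4, -75.2]), 84.6, 15.7, 76.7)
turn [-0.1 -0.   0.1] shift [ -1.5   1.6 128.1] t 21.45
```

View pics/w11.png

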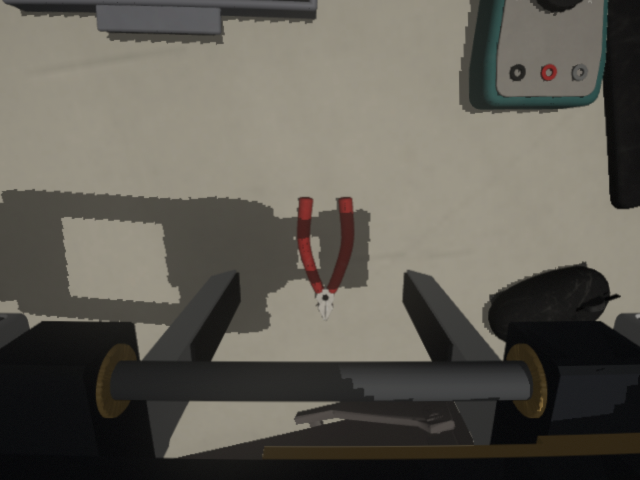

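>>> {"method": "arm_command", "body": {"targets": [0,0,0,-1.5,2.5,50,-0.5,0,0,0,-1.5,2.5,95,-0.5,0,0,0,-1.5,2.5,118,-0.5,0,0,0,-1.5,2.5,128,-0.5,0,0,0,-1.5,2.5,128,-0.5,0,0,0,-1.5,2.5,128,0.3,0,0,0,-1.5,2.5,128,0.3,0,0,0,-1.5,2.5,128,0.3,0,0,0,-1.5,2.5,128,0.3,0,0,0,-1.5,2.5,128,0.3,0,0,0,-1.5,2.5,115,0.3,0,0,0,-1.5,2.5,80,0.3,0,0,0,-1.5,2.5,40,0.3,0,0,0,-1.5,2.5,20,0.3,0,0,0,-1.5,2.5,20,0.3,0,0,0,-1.5,2.5,20,0.3,0,0,0,-1.5,2.5,20,0.3]}}

```text
time: 23.15
tool_pos: [0.6095, -0.0611, 0.109]
ee_rot: [-3.137, -0.0, 1.449]
wrist_force: [0.0, -0.2, -0.5]
width: 0.0465
finger_force: 29.9
```

```bash
python3 held.py 503 243.5 110 81
```

```text
held lat [-21.5 -15.4  -9.8] fwd max 30.8 z-tcp [6.8 8.9] (array([-15.7,  19.2]), 23.1, 11.8, 85.2)
held lat [12.6 20.6 29.7] fwd max 30.6 z-tcp [ 7.4 47.7] (array([20.7, 19.2]), 23.3, 16.3, -83.5)
held lat [-29.9 -26.1 -22.2] fwd max 10.5 z-tcp [30.8 49.2] (array([-25.9,   9.3]), 8.3, 2.0, -6.0)
[ 0.60946816 -0.06111708  0.10896991] 1.4486842979519703 0.0464784388280099 29.94171138794627
turn [ -0.2  -0.2 -88. ] shift [ 289.4 -142.7   -0.4] t 23.2
```

>>> {"method": "arm_command", "body": {"targets": [0,0,-7,20,-10,0,0.3,0,0,-15,47,-23,0,0.3,0,0,-23,74,-36,0,0.3,0,0,-31,101,-50,0,0.3,0,0,-39,128,-63,0,0.3,0,0,-47,155,-76,0,0.3,0,0,-55,182,-90,0,0.3,0,0,-63,209,-103,0,0.3,0,0,-71,236,-116,0,0.3,0,0,-79,263,-130,0,0.3,0,0,-88,289,-143,0,0.3,0,0,-88,289,-143,0,0.3,0,0,-88,289,-143,0,0.3,0,0,-88,289,-143,0,0.3,0,0,-88,289,-143,0,0.3]}}

```text
time: 24.7
tool_pos: [0.5044, 0.2418, 0.111]
ee_rot: [-3.141, -0.001, 2.982]
wrist_force: [0.2, -0.6, -0.8]
width: 0.0463
finger_force: 29.9
```

```bash
python3 chk.py w12; python3 held.py 503.5 243.5 12 81
```

```text
[0.50445632 0.24186536 0.11118513] 2.982482074358097 0.04633877721136026 [ 0.89296162  0.4368612  -1.31790058]
cut [415. 219.] [393 143] [452 318] 3216 (array([517. , 319.1]), 142.2, 41.1, -9.7)
cut [502. 232.] [482 159] [557 322] 3373 (array([534.1, 387.1]), 136.6, 47.1, -16.5)
cut [227. 234.] [201 171] [249 323] 2811 (array([505.3, 166.1]), 126.3, 34.9, -9.7)
cut [322. 252.] [284 193] [363 329] 7337 (array([528.3, 239.8]), 114.8, 61.3, -9.1)
held lat [-22.4 -16.3 -10.7] fwd max 29.9 z-tcp [6.8 8.9] (array([-16.5,  18.7]), 22.2, 11.7, 84.7)
held lat [11.4 16.9 22.9] fwd max 29.7 z-tcp [6.9 8.8] (array([17.4, 18.5]), 22.1, 11.6, -83.9)
held lat [-29.9 -27.1 -24.4] fwd max 9.6 z-tcp [30.4 49.5] (array([-27.1,   8.7]), 5.8, 1.5, -2.5)
held lat [24.6 27.3 29.9] fwd max 9.2 z-tcp [31.3 49.3] (array([27.2,  8.6]), 5.6, 1.2, -0.1)
[0.50445632 0.24186536 0.11118513] 2.982482074358097 0.04633877721136026 29.942320638801903
turn [-0.  -0.  -0.1] shift [ 1.2  1.3 99.4] t 24.8
```

View pics/w12.png

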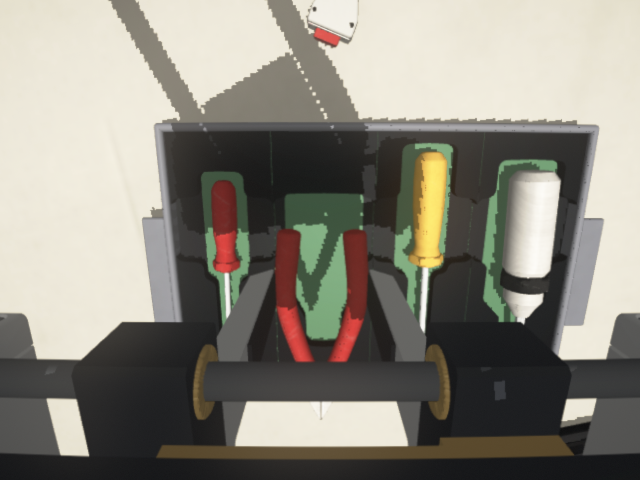

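>>> {"method": "arm_command", "body": {"targets": [0,0,0,-0.5,1.5,30,0.3,0,0,0,-0.5,1.5,60,0.3,0,0,0,-0.5,1.5,80,0.3,0,0,0,-0.5,1.5,90,0.3,0,0,0,-0.5,1.5,95,0.3,0,0,0,-0.5,1.5,98.5,0.3,0,0,0,-0.5,1.5,98.5,0.3,0,0,0,-0.5,1.5,98.5,0.3,0,0,0,-0.5,1.5,98.5,-0.23,0,0,0,-0.5,1.5,98.5,-0.23,0,0,0,-0.5,1.5,98.5,-0.23,0,0,0,-0.5,1.5,80,-0.23,0,0,0,-0.5,1.5,40,-0.23,0,0,0,-0.5,1.5,0,-0.23,0,0,0,-0.5,1.5,-60,-0.23,0,0,0,-0.5,1.5,-60,-0.23,0,0,0,-0.5,1.5,-60,-0.23,0,0,0,-0.5,1.5,-60,-0.23]}}

```text
time: 26.6
tool_pos: [0.5042, 0.2441, 0.17]
ee_rot: [-3.141, -0.002, 2.985]
wrist_force: [-0.1, -0.7, 0.6]
width: 0.0578
finger_force: 0.0
```

```bash
python3 chk.py w13; python3 placed.py 529.5 238.3;python3 - <<'E'
from h import *
w=dict(np.load('w.npz'));P=cloud(w,w['T']);hsv=cv2.cvtColor(w['color'],cv2.COLOR_RGB2HSV).astype(int)
m=((hsv[...,0]<8)|(hsv[...,0]>172))&(hsv[...,1]>120)&(hsv[...,2]>40);m[330:]=0
for b in blobs(m,150):print(b.mean(0).round(),len(b),np.percentile(P[b[:,1],b[:,0],2],[5,50,95]).round(4))
E
```

```text
[0.50372669 0.24390712 0.16901657] 2.984646508731657 0.05774833155165472 [ 0.36750742 -0.23279213  0.92887583]
cut [398. 203.] [379 143] [427 273] 2151 (array([507.3, 320.4]), 123.3, 41.2, -9.3)
cut [470. 232.] [454 157] [515 322] 2757 (array([548.6, 383.9]), 166.3, 47.9, -15.6)
cut [240. 218.] [219 166] [259 280] 1912 (array([497.1, 167.5]), 110.3, 35.1, -9.2)
cut [320. 238.] [288 184] [353 310] 4268 (array([532.9, 239. ]), 125.9, 61.3, -9.0)
placed [319. 161.] a [-34.7  34.6] b [ 59.2 101.4] z [0.0196 0.0201 0.0213]
placed [304. 221.] a [-18.6  -8.8] b [-12.9  53.1] z [0.0196 0.0205 0.0224]
placed [342. 218.] a [15.9 24.5] b [ 0.9 53. ] z [0.0197 0.0206 0.0223]
placed [318. 301.] a [-35.2  35.2] b [-86.7   4.6] z [0.0196 0.0201 0.0213]
[238. 212.] 1394 [0.0212 0.0259 0.0284]
[305. 233.] 931 [0.0172 0.0196 0.0218]
[339. 233.] 927 [0.0167 0.0196 0.0219]
```

View pics/w13.png

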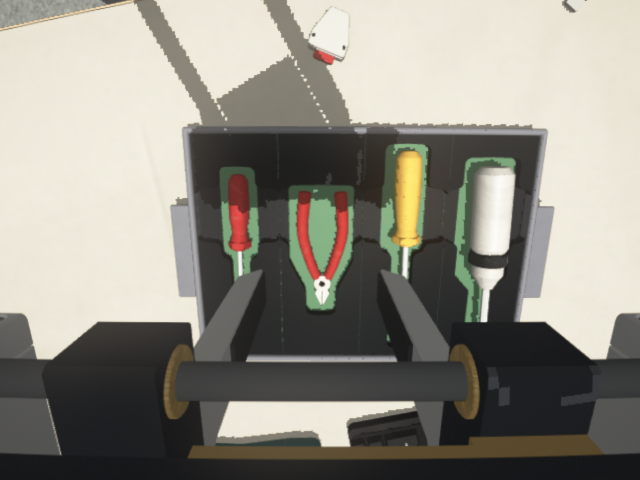

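The last wrist picture shows all four tools centred in their cut-outs: red (239,210), cutters (322,245), yellow (407,200), torque (490,235). The measured top heights match tools lying fully down.

```bash
python3 -c "
from bench import robot
print(robot.close_job())"
```

```text
the job is handed in; nothing more can be done
None
```

The torque driver, yellow screwdriver, red screwdriver and side cutters are each lying flat and fully down in their own cut-outs, the blue screwdriver was left alone, and the job was handed in at about 27 s.

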